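Close the display case for the night

TASK

Close the display case for the night: push its raised glass sash gently down by the ledge until it is fully shut, and turn the lever knob on the lighting box fully anticlockwise to its end stop so that the lamp is off. Nudge the lever round with the fingertips instead of gripping it, do not force it against the stop, and leave the round knob and everything else on the bench as they are.

Things in the scene. Friction and masses are not known exactly. Their poses are not given: they have to be found in the camera images.
- case: The display case, fixed to the bench: dark wooden frame, glass top, sides and back, 220 deep x 260 wide x 210 mm high, a white dog figure inside. Origin: centre of its underside; its own -x side is the front with the sash, facing the robot within 0.25 rad; z up. It stands left or right of the middle, the lighting box on the other side.
- sash (a joint): Height of the vertical glass sash in the case's front: 0 = fully shut (hard stop), up to 0.115 m open. It stays where it is left; it takes some 3 to 7 N of downward push to move. Counts as shut within 3 mm. Glass: it is never to be pressed with more than 70 N or moved faster than 0.3 m/s.
- sash_ledge (a point): Middle of the upper face of the pale wooden ledge along the sash's top edge, by which it is pushed down. Ledge 160 mm wide along the case's y, 34 mm deep along its x (outer edge 15 mm out from this point), 10 mm thick; upper face 212 mm above the bench when shut, rising with the sash. The case's top begins 37 mm behind this point.
- box: The lighting control box, fixed to the bench: grey, 250 deep x 170 wide, panel surface 59.5 mm above the bench. Origin: centre of its underside; -x side faces the robot within 0.25 rad. Lever knob at its x = -35 mm, y = 0; round knob (radius 19 mm, top 80 mm above the bench, not to be turned) at x = +85 mm, y = 0.
- box_axis (a point): Point on the lever knob's vertical axis, at the panel surface, with the box's axes.
- dimmer (a joint): Angle of the black lever knob, rad: 0 = fully anticlockwise from above (off, rigid end stop), growing clockwise to 5.24. In the box's frame the lever points from the axis at angle 2.618 - value (from +x towards +y). Stays where left; turning takes 0.14 N m (3 to 5 N at the lever). Off within 0.05 rad. Damaged by more than 35 N, such as a grip.
- dimmer_tip (a point): Upper edge of the lever's outer end: 58 mm from the axis, 93 mm above the bench. The lever is a bar 12 mm wide from the axis to here, its underside 69 mm and top 93 mm above the bench; the hub is 17 mm in radius.
- tone_mark (a point): White mark on the rim of the round knob behind the lever knob; turns very easily; leave it alone.
- dog: Loose clay dog, 95 mm long, 80 mm tall, standing on top of the case behind the sash (fragile). Origin: centre of its underside.
- jar: Loose glass jar with a steel lid, radius 30, 85 mm tall, on the bench. Origin: centre of its underside.
- bowl: Loose dark wooden bowl, radius 55, 50 mm high. Origin: centre of its underside.
- mallet: Loose wooden mallet lying on the bench, head 72 mm thick, 320 mm long. Origin: at the bench under the joint of head and handle.
- wheel: Heavy sculptor's turntable with an unfinished clay dog, 170 mm across, 165 mm tall. Origin: centre of its underside.
- stick: Loose wooden modelling tool, 180 mm long, 10 mm thick, lying between case and box. Origin: on the bench, 90 mm from its thick end.
Mind the look-alikes: they are no part of the job. What is shaped like the jar but turquoise or yellow is not meant.

How it is judged (in metres and radians):
At the end, for the whole second after the job is handed in: The sash is within 3 mm of fully shut, the lever knob within 0.05 rad of its anticlockwise stop, the round knob's mark within 4 mm of where it was, the clay dog within 15 mm and upright, and the jar (upright), bowl, mallet, turntable and modelling tool within 20 mm of where they were (value of joint sash below 0.003 m and value of joint dimmer below 0.05 rad and distance of tone_mark from where it was at the start of the episode below 0.004 m and distance of dog from where it was at the start of the episode below 0.015 m and angle between each of dog, jar's own z axis and vertical below 0.2 rad and distance of each of jar, bowl, mallet, wheel, stick from where it was at the start of the episode below 0.02 m); the robot touches nothing.
It fails at once if the lever knob is gripped or forced (more than 35 N) (contact force between any of the fingers, the arm and dimmer above 35 N).
It fails at once if the sash is slammed (faster than 0.3 m/s) or pressed with more than 70 N (velocity of joint sash below -0.3 m/s or contact force between anything else and sash above 70 N).
It fails at once if the round knob is turned (distance of tone_mark from where it was at the start of the episode above 0.006 m).
It fails at once if the clay dog on the case is knocked over (angle between dog's own z axis and vertical above 0.5 rad).
It also fails if it takes over 61 s, if anything falls off the work surface, if the arm or the gripper's body presses on something with over 40 N, if the wrist force passes 120 N, or if a joint passes its speed limit or range.

ROBOT

A 6-joint arm with a two-finger parallel gripper is mounted at the origin on the work surface. World frame = base frame: x ahead of the robot, y to its left, z up, the work surface at z = 0. Lengths are in m, angles in degrees, forces in N, time in s.
With the tool pointing down it reaches from about 0.4 to 0.825 m from the base axis. Payload 7 kg.
Tool frame: the origin (TCP) lies midway between the tips of the shut fingers; the grasp point (between the pads) lies 19 mm behind it; z points along the fingers, y is the line along which they close (so a half turn about z gives the same grasp; the last joint's range is limited). The gripper opens to 88 mm and grips with 3 to 60 N. Pads are 19 mm wide; open, the fingers measure 130 mm over their backs; the gripper's body (78 mm by 193 mm) begins 47 mm behind the grasp point.
Start: joints at [16.507, 20.546, 0.682, 0, -70.136, -16.507], TCP at [0.675, -0, 0.227] pointing down, gripper open.
Joint ranges: [-176.03, 176.03], [-82.01, 121.73], [-58.28, 71.71], [-173.87, 95.51], [-174.79, -0.11], [-173.66, 173.66]. Speed limits (degrees/s): [136.94, 136.94, 172.46, 180, 180, 180].

INTERFACE

Orientations are given as [roll, pitch, yaw] about the fixed x, y, z axes, in that order (R = Rz(yaw) Ry(pitch) Rx(roll)).
In Python, from plant import get_state, optics, order gives the robot as it stands. The module is installed in compiled form; this text tells all that it offers.
- The arm moves only by the tool send_rows, never from a script. Its argument "moves" is a list of rows, each an object with "slide": the shift along the tool's x, y, z as a fraction of full scale, a list of three; "turn": the turn about the tool's z as a fraction of full scale; "gripper": the opening, from 0 (shut) to 1 (fully open). A call has exactly 5 rows; each row is the pose to reach, as a shift and turn from the pose commanded when the call began, along the tool's axes at that moment; what a row does not reach only later rows make up. Full scale, the value 1, is 150 mm for a shift and 90 degrees for a turn. A row lasts 1/12 s, in which the tool goes at most 41.7 mm and 7.16 degrees, less where a joint would pass 70% of its speed; a pose out of reach is approached as far as the arm can. A call with a number of a shift or a turn outside -1 to 1 is refused whole. A call with a gripper value outside its range is refused whole. The fingers move at their own pace and stop on an object; "newtons" is the grip in N (left out, the last holds). Time passes only in rows, so rows that repeat a pose let the fingers close, or fill a call up. It gives the time, the measured TCP pose, the force, the opening and the grip force at its end, in the units of the state.
- get_state(): the state, without advancing time (a new reading comes with each control period).
- optics.capture(name): name is "scene" or "side" or "wrist"; returns a dict with "img" (480x640x3 uint8, red, green, blue), "intrinsics" (3x3 intrinsics, pixels), "origin" and "attitude" of the camera in the world. Camera axes: x right, y down, z forward; pixel columns grow to the right and rows downward; lengths in m; the calibration is good to about 2 mm. A picture is of the moment at which its call begins. There is no depth.
- order.close_job(): hands the job in; it is judged then, once.
Trained networks look in the newest picture that a camera, given by its name, has taken for a name from the list of things; names that differ only in an ending like _2 or _b are one class to them, and where a whole thing is asked for, a point or a joint stands for the part that bears it (a point fixed in the world has none). Each returns a list of dicts, best first, with "p" (0 to 1); they miss things now and then, are a little off and sometimes report something else, mostly with a low value. They report only what shows in the picture. A call takes as long as a camera call. They do not tell look-alikes from the thing itself.
- optics.look_for(camera, name): "location" ([x, y, z] in m, in world coordinates, good to about 4 mm: the middle of the surface that is visible of it).
The state is a dict: "time_s": time; "joints": joint angles; "qd": joint speeds; "joint_torque": joint torques, N m; "tcp_pos": TCP position; "eef_rot": TCP orientation; "contact_force": force on the tool from outside, world axes, zero at the start; "moment": the same for the moment, N m; "gripper_width": finger opening in m; "gripper_force": force on a finger pad.
Only numpy, scipy, OpenCV 4.12 (cv2) and the standard library are available. Lean on these libraries where they do the work, as an engineer would, in place of code of your own. Each camera call takes 0.05 s, during which the arm holds its last target. There are 200 camera calls.

## Working session

There is one attempt and no reset: what is moved stays moved. The work goes in short steps, Python scripts to look and compute and a tool call to move; the robot and the scene stay as the last step left them, time stands still between calls to the robot, and variables do not carry over. Pictures are saved under pics/ and viewed, at most 10 in all, crops included, and the job is handed in when it is done.

Besides the shell and the picture viewer there is one more tool, called after "Request:" as name(argument=value, ...) on one line, values as JSON. send_rows: Moves the arm, as the interface text tells. Shift numbers are shares of 150 mm and turn numbers shares of 90 degrees, none past 1 either way. Its arguments: {"type":"object","properties":{"moves":{"type":"array"},"newtons":{"type":"number"}},"required":["moves"]}

```bash
mkdir -p pics; python3 - <<'E'
from plant import get_state, optics
import cv2,numpy as np
for c in ["scene","side"]:
    d=optics.capture(c); cv2.imwrite(f"pics/{c}0.png",d["img"][:,:,::-1])
    print(c,np.round(d["origin"],3).tolist(),np.round(d["attitude"],3).tolist(),np.round(d["intrinsics"],1).tolist())
    for n in ["case","sash_ledge","box","box_axis","dimmer","dimmer_tip","tone_mark","dog","jar","stick","wheel","bowl","mallet"]:
        try:r=optics.look_for(c,n)
        except Exception as e: print(n,e);continue
        print(n,[(np.round(x["location"],3).tolist(),round(x["p"],2)) for x in r[:3]])
print(get_state())
E
```

```text
scene [0.351, -0.314, 1.303] [-161.317, 0.098, -34.716] [[454.3, 0.0, 330.8], [0.0, 454.3, 248.4], [0.0, 0.0, 1.0]]
case [([0.589, 0.181, 0.207], 0.97)]
sash_ledge [([0.505, 0.207, 0.274], 0.81)]
box [([0.57, -0.217, 0.059], 0.76), ([0.66, -0.215, 0.081], 0.2)]
box_axis [([0.573, -0.211, 0.058], 0.89)]
dimmer [([0.546, -0.209, 0.093], 0.55)]
dimmer_tip [([0.545, -0.208, 0.094], 0.78)]
tone_mark [([0.66, -0.215, 0.079], 0.64)]
dog [([0.667, 0.223, 0.274], 0.83), ([0.543, -0.208, 0.091], 0.71), ([0.502, 0.208, 0.274], 0.22)]
jar [([0.405, 0.014, 0.084], 0.96), ([0.379, 0.125, 0.084], 0.83), ([0.362, -0.089, 0.084], 0.77)]
stick [([0.57, 0.006, 0.006], 0.59), ([0.671, 0.22, 0.276], 0.33), ([0.337, -0.433, 0.053], 0.18)]
wheel []
bowl [([0.333, 0.406, 0.022], 0.97), ([0.507, 0.207, 0.277], 0.37)]
mallet [([0.336, -0.431, 0.051], 0.87)]
side [-0.096, -0.614, 1.194] [-139.592, 0.629, -47.696] [[567.7, 0.0, 320.0], [0.0, 567.7, 243.6], [0.0, 0.0, 1.0]]
case [([0.568, 0.164, 0.19], 0.78)]
sash_ledge [([0.513, 0.213, 0.199], 0.84)]
box [([0.556, -0.223, 0.06], 0.87), ([0.509, 0.217, 0.203], 0
[... 517 characters left out ...]

{'time_s': 1.4, 'joints': array([ 1.65095339e+01,  2.05469849e+01,  6.81211398e-01,  1.15270665e-03,
       -7.01346002e+01, -1.65067127e+01]), 'qd': array([-0.05060375,  0.05632265, -0.03505968,  0.0271399 ,  0.1314543 ,
       -0.03671295]), 'joint_torque': array([ 2.89279451e-04, -5.82380819e+01,  2.93294746e+01,  7.00247750e+00,
        1.24445994e-02, -2.24598188e-05]), 'tcp_pos': array([6.74983462e-01, 6.46179792e-06, 2.26552129e-01]), 'eef_rot': array([ 1.79999950e+02, -1.14562552e-03, -8.99967871e+01]), 'contact_force': array([-0.2887862 ,  0.23702485, -0.41588008]), 'moment': array([-0.01216632,  0.00453696,  0.00131697]), 'gripper_force': 0.0, 'gripper_width': 0.08768728751717715}
```

View pics/scene0.png

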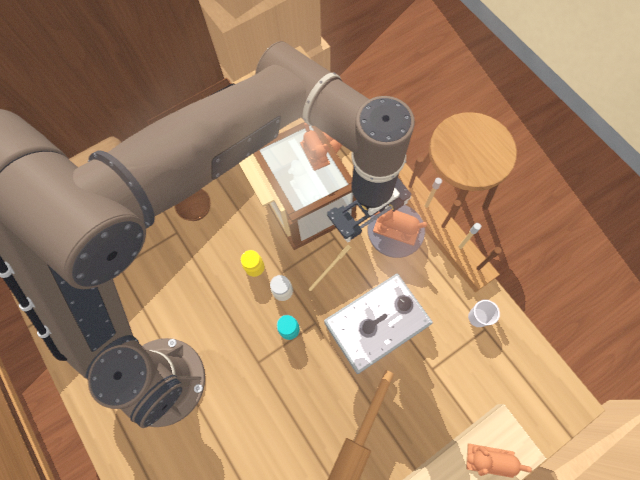

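View pics/side0.png

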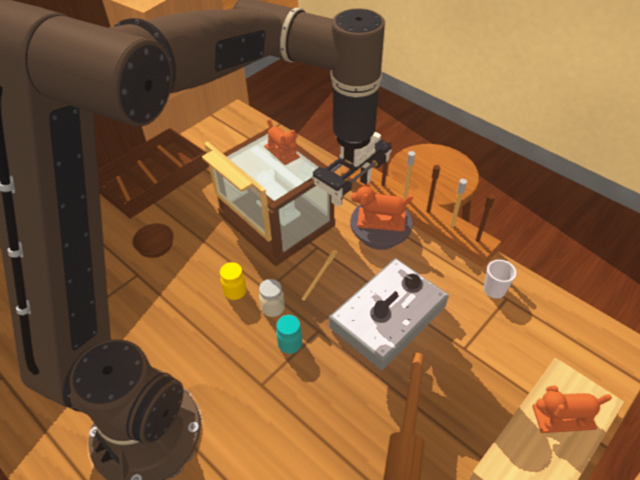

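Scene view: the ledge runs along (240,155)-(285,200), the lever hub is at (368,328) with its tip near (386,317), and the round knob is at (403,303). Side view: the ledge runs (205,150)-(265,200), the hub is at (380,310), the tip near (397,294), and the round knob at (412,282).

Look-alikes for the lever: the round knob behind it, scene (403,303). The lever is the knob with the bar, nearer the robot. The ledge has no double. I'll check both in one close crop.

```bash
cat > h.py <<'E'
import numpy as np,cv2
from scipy.spatial.transform import Rotation as R
def cam(d):
    return np.array(d["origin"]),R.from_euler('xyz',d["attitude"],degrees=True).as_matrix(),np.array(d["intrinsics"])
def ray(c,uv): 
    o,A,K=c; return o,A@np.linalg.inv(K)@[uv[0],uv[1],1.]
def onz(c,uv,z):
    o,r=ray(c,uv); return o+r*(z-o[2])/r[2]
def proj(c,p):
    o,A,K=c; q=K@(A.T@(np.array(p)-o)); return q[:2]/q[2]
E
python3 - <<'E'
from h import *
from plant import optics
a=optics.capture("scene");b=optics.capture("side")
import pickle;pickle.dump((a,b),open("cams.pkl","wb"))
f=lambda d,x,y,w,h,W,H:cv2.resize(d["img"][y:y+h,x:x+w,::-1],(W,H),interpolation=cv2.INTER_CUBIC)
top=np.hstack([f(a,318,268,120,105,400,300),f(b,325,255,130,115,400,300)])
bot=np.hstack([f(a,225,110,140,140,400,300),f(b,190,110,140,140,400,300)])
cv2.imwrite("pics/crop1.png",np.vstack([top,bot]))
E
```

```text
(no output)
```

View pics/crop1.png

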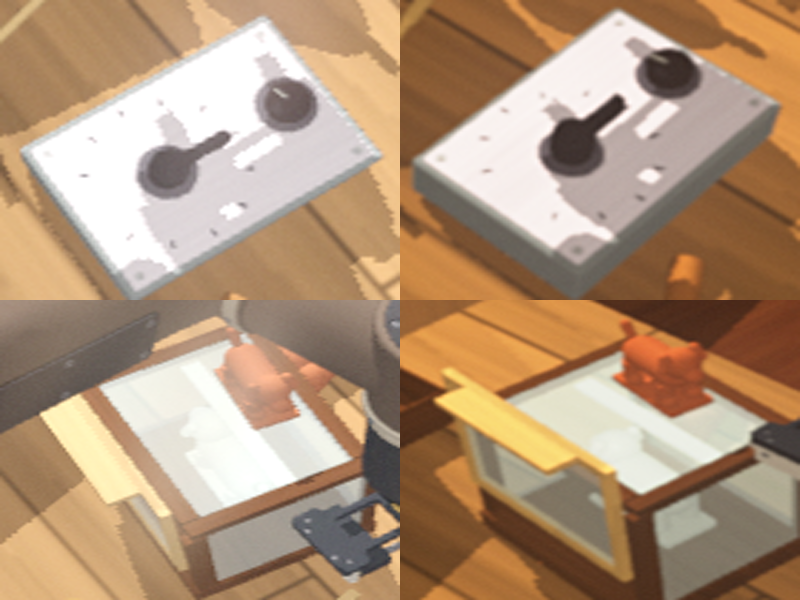

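```bash
cat > m.py <<'E'
from h import *
import pickle
a,b=[cam(x) for x in pickle.load(open("cams.pkl","rb"))]
r=lambda x:np.round(x,4).tolist()
P=[onz(a,p,.0595) for p in [(325.5,321.2),(397.8,274.3),(432,322.6),(357.9,371.3)]]
print([r(p[:2]) for p in P])
c=np.mean(P,0); ax=(P[1]-P[0]+P[2]-P[3]);ay=(P[0]-P[3]+P[1]-P[2])
print("box",r(c),np.degrees(np.arctan2(ax[1],ax[0])),np.degrees(np.arctan2(-ay[0],ay[1])),np.linalg.norm(ax)/2,np.linalg.norm(ay)/2)
for n,C,h,t in(("scene",a,(368.4,327.5),(386.1,315.6)),("side",b,(381.2,311.3),(396.5,293.3))):
    print(n,"hub",r(onz(C,h,.093)),"tip",r(onz(C,t,.093)))
def tri(p,q):
    o1,d1=ray(a,p);o2,d2=ray(b,q)
    s=np.linalg.lstsq(np.c_[d1,-d2],o2-o1,rcond=None)[0]
    return r((o1+d1*s[0]+o2+d2*s[1])/2),np.linalg.norm(o1+d1*s[0]-o2-d2*s[1])
print("RF",tri((264.6,204.7),(241.8,189.3)),"RB",tri((274,197.7),(253.7,182.3)),"LF",tri((239,162.3),(202.6,155.7)))
for z in(.26,.27,.28,.29,.3):print(z,[r(onz(b,p,z)[:2]) for p in [(202.6,155.7),(241.8,189.3),(253.7,182.3)]],[r(onz(a,p,z)[:2]) for p in [(264.6,204.7),(274,197.7)]])
E
python3 m.py
```

```text
[[0.4568, -0.1318], [0.7007, -0.1389], [0.6943, -0.3011], [0.4521, -0.2902]]
box [0.576, -0.2155, 0.0595] -2.12125639215174 -1.988130884453807 0.2432309548364088 0.16041605300717504
scene hub [0.5381, -0.2154, 0.093] tip [0.5959, -0.2168, 0.093]
side hub [0.5314, -0.2174, 0.093] tip [0.5954, -0.2128, 0.093]
RF ([0.476, 0.1606, 0.2791], np.float64(0.005804824845094697)) RB ([0.5068, 0.1586, 0.2819], np.float64(0.0020438976761217873)) LF ([0.4787, 0.2887, 0.303], np.float64(0.016938931458366297))
0.26 [[0.503, 0.3418], [0.4866, 0.1797], [0.5218, 0.1761]] [[0.4799, 0.1669], [0.5096, 0.1697]]
0.27 [[0.4966, 0.3316], [0.4804, 0.1712], [0.5151, 0.1677]] [[0.4787, 0.1623], [0.5081, 0.1651]]
0.28 [[0.4902, 0.3213], [0.4742, 0.1627], [0.5085, 0.1592]] [[0.4775, 0.1576], [0.5066, 0.1604]]
0.29 [[0.4838, 0.3111], [0.4679, 0.1542], [0.5019, 0.1508]] [[0.4762, 0.153], [0.5051, 0.1558]]
0.3 [[0.4774, 0.3009], [0.4617, 0.1457], [0.4953, 0.1423]] [[0.475, 0.1484], [0.5035, 0.1511]]
```

Request:
send_rows(moves=[{"slide":[0.1,0.1,0],"turn":-0.07,"gripper":0},{"slide":[0.3,0.2,0],"turn":-0.14,"gripper":0},{"slide":[0.5,0.3,0],"turn":-0.21,"gripper":0},{"slide":[0.7,0.4,0],"turn":-0.28,"gripper":0},{"slide":[0.9,0.4,0],"turn":-0.35,"gripper":0}])

```text
time_s: 1.92
tcp_pos: [0.6128, -0.136, 0.2273]
eef_rot: [-180.0, 0.0, -58.2]
contact_force: [0.3, 0.2, -0.1]
gripper_width: 0.06
gripper_force: 0.0
```

Request:
send_rows(moves=[{"slide":[0,0,0],"turn":-0.07,"gripper":0},{"slide":[0,0,0],"turn":-0.14,"gripper":0},{"slide":[0,0,0],"turn":-0.21,"gripper":0},{"slide":[0,0,0],"turn":-0.28,"gripper":0},{"slide":[0,0,0],"turn":-0.35,"gripper":0}])

```text
time_s: 2.33
tcp_pos: [0.6149, -0.1352, 0.2266]
eef_rot: [-180.0, -0.0, -26.7]
contact_force: [-0.8, 0.2, 0.6]
gripper_width: 0.0263
gripper_force: 0.0
```

Request:
send_rows(moves=[{"slide":[0,0,0],"turn":-0.07,"gripper":0},{"slide":[0,0,0],"turn":-0.14,"gripper":0},{"slide":[0,0,0],"turn":-0.21,"gripper":0},{"slide":[0,0,0],"turn":-0.28,"gripper":0},{"slide":[0,0,0],"turn":-0.3,"gripper":0}])

```text
time_s: 2.75
tcp_pos: [0.615, -0.135, 0.2266]
eef_rot: [-180.0, -0.0, 0.4]
contact_force: [-0.1, 0.5, -0.2]
gripper_width: 0.0003
gripper_force: 0.0
```

Request:
send_rows(moves=[{"slide":[-0.04,0.2,0],"turn":0,"gripper":0},{"slide":[-0.08,0.4,0],"turn":0,"gripper":0},{"slide":[-0.12,0.6,0.1],"turn":0,"gripper":0},{"slide":[-0.16,0.8,0.3],"turn":0,"gripper":0},{"slide":[-0.2,0.93,0.5],"turn":0,"gripper":0}])

```text
time_s: 3.17
tcp_pos: [0.5856, -0.2768, 0.1524]
eef_rot: [179.9, -0.2, -0.0]
contact_force: [1.1, 0.2, -1.2]
gripper_width: 0.0006
gripper_force: 0.0
```

```bash
python3 - <<'E'
from h import *
from plant import optics,get_state
ims=[]
for c in["wrist","scene","side"]:
    d=optics.capture(c);C=cam(d)
    print(c,[ (n,[(np.round(x["location"],3).tolist(),round(x["p"],2)) for x in optics.look_for(c,n)[:2]]) for n in("dimmer_tip","box_axis","sash_ledge")])
    im=d["img"][:,:,::-1].copy()
    if c!="wrist":
        for p,col in(((.541,-.2143,.093),(0,0,255)),((.599,-.2143,.093),(0,255,0)),((.497,.24,.28),(255,0,0)),((.505,.32,.28),(255,0,255))):
            u=proj(C,p);cv2.drawMarker(im,(int(u[0]),int(u[1])),col,cv2.MARKER_CROSS,7,1)
        im=im[90:390,180:580] 
    else: im=cv2.resize(im,(400,300))
    ims.append(im)
print(get_state()["tcp_pos"])
cv2.imwrite("pics/c2.png",np.vstack([np.hstack(ims[1:]),np.hstack([ims[0],ims[0]*0])]))
E
```

```text
wrist [('dimmer_tip', [([0.594, -0.208, 0.095], 0.68)]), ('box_axis', [([0.638, -0.212, 0.058], 0.98)]), ('sash_ledge', [])]
scene [('dimmer_tip', [([0.504, 0.25, 0.276], 0.69), ([0.541, -0.208, 0.095], 0.55)]), ('box_axis', []), ('sash_ledge', [([0.507, 0.252, 0.276], 0.73)])]
side [('dimmer_tip', [([0.547, -0.21, 0.092], 0.7)]), ('box_axis', [([0.544, -0.22, 0.058], 0.86)]), ('sash_ledge', [([0.514, 0.214, 0.196], 0.71)])]
[ 0.58556864 -0.27395884  0.15242198]
```

View pics/c2.png

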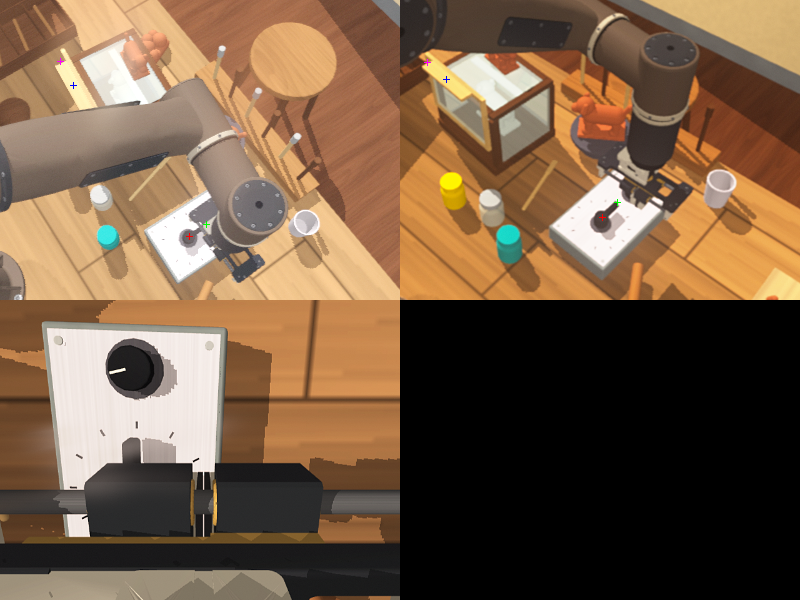

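Scene crop: the red and green marks fall on the hub and lever tip, at about (189,236) and (206,225). The side crop agrees, at (603,217) and (617,203). The lever points away from the robot, and the shut fingers are to its right. Next I'll descend and sweep it anticlockwise.

Request:
send_rows(moves=[{"slide":[0,0,0.12],"turn":0,"gripper":0},{"slide":[0,0,0.24],"turn":0,"gripper":0},{"slide":[0,0,0.36],"turn":0,"gripper":0},{"slide":[0,0,0.46],"turn":0,"gripper":0},{"slide":[0,0,0.5],"turn":0,"gripper":0}])

```text
time_s: 4.18
tcp_pos: [0.584, -0.2739, 0.0746]
eef_rot: [-180.0, 0.1, 0.0]
contact_force: [-1.0, -0.0, -1.2]
gripper_width: 0.0004
gripper_force: 0.0
```

```bash
python3 - <<'E'
from h import *
from plant import get_state
print(get_state()["tcp_pos"])
A=np.array([.541,-.2143])
for t in list(range(-6,156,7)):
    T=np.radians(t);u=np.array([np.cos(T),np.sin(T)]);n=np.array([-u[1],u[0]])
    d=.006+.011*abs(u[1])+.021*abs(u[0]); r=.042+.006*np.clip((t-60)/30,0,1)
    p=A+r*u-d*n
    print(t,np.round(p,4),"rel start", np.round((p-[.585,-.274])/.15*[1,-1],3))
E
```

```text
[ 0.58398119 -0.27389499  0.07456883]
-6 [ 0.5798 -0.2466] rel start [-0.034 -0.183]
1 [ 0.5835 -0.2408] rel start [-0.01  -0.222]
8 [ 0.5865 -0.2365] rel start [ 0.01 -0.25]
15 [ 0.5891 -0.2316] rel start [ 0.027 -0.283]
22 [ 0.591 -0.226] rel start [ 0.04 -0.32]
29 [ 0.5921 -0.2199] rel start [ 0.048 -0.361]
36 [ 0.5923 -0.2134] rel start [ 0.049 -0.404]
43 [ 0.5914 -0.2068] rel start [ 0.043 -0.448]
50 [ 0.5894 -0.2001] rel start [ 0.029 -0.493]
57 [ 0.5862 -0.1936] rel start [ 0.008 -0.536]
64 [ 0.5823 -0.1868] rel start [-0.018 -0.581]
71 [ 0.5774 -0.1801] rel start [-0.051 -0.626]
78 [ 0.5711 -0.1741] rel start [-0.092 -0.666]
85 [ 0.5638 -0.1691] rel start [-0.141 -0.699]
92 [ 0.557  -0.1657] rel start [-0.186 -0.722]
99 [ 0.5534 -0.1637] rel start [-0.211 -0.735]
106 [ 0.5493 -0.162 ] rel start [-0.238 -0.747]
113 [ 0.5446 -0.1606] rel start [-0.269 -0.756]
120 [ 0.5395 -0.1597] rel start [-0.303 -0.762]
127 [ 0.534  -0.1595] rel start [-0.34  -0.764]
134 [ 0.5282 -0.16  ] rel start [-0.379 -0.76 ]
141 [ 0.5221 -0.1614] rel start [-0.419 -0.751]
148 [ 0.516  -0.1637] rel start [-0.46  -0.735]
155 [ 0.51   -0.1671] rel start [-0.5   -0.713]
```

Request:
send_rows(moves=[{"slide":[-0.01,-0.15,0],"turn":0,"gripper":0},{"slide":[0,-0.2,0],"turn":0,"gripper":0},{"slide":[0.01,-0.24,0],"turn":0,"gripper":0},{"slide":[0.03,-0.28,0],"turn":0,"gripper":0},{"slide":[0.04,-0.32,0],"turn":0,"gripper":0}])

```text
time_s: 4.6
tcp_pos: [0.5913, -0.2266, 0.0773]
eef_rot: [179.9, 0.0, 0.0]
contact_force: [-2.6, -4.7, 0.8]
gripper_width: 0.0003
gripper_force: 2.1
```

Request:
send_rows(moves=[{"slide":[0.01,-0.04,0],"turn":0,"gripper":0},{"slide":[0.01,-0.08,0],"turn":0,"gripper":0},{"slide":[0,-0.13,0],"turn":0,"gripper":0},{"slide":[-0.01,-0.17,0],"turn":0,"gripper":0},{"slide":[-0.03,-0.22,0],"turn":0,"gripper":0}])

```text
time_s: 5.02
tcp_pos: [0.5872, -0.1935, 0.0769]
eef_rot: [180.0, -0.1, -0.0]
contact_force: [1.3, -4.7, -1.5]
gripper_width: 0.0004
gripper_force: 1.8
```

Request:
send_rows(moves=[{"slide":[-0.03,-0.04,0],"turn":0,"gripper":0},{"slide":[-0.06,-0.09,0],"turn":0,"gripper":0},{"slide":[-0.1,-0.13,0],"turn":0,"gripper":0},{"slide":[-0.15,-0.16,0],"turn":0,"gripper":0},{"slide":[-0.19,-0.18,0],"turn":0,"gripper":0}])

```text
time_s: 5.43
tcp_pos: [0.5579, -0.1657, 0.0769]
eef_rot: [-180.0, -0.1, 0.0]
contact_force: [4.9, -5.4, -2.1]
gripper_width: 0.0004
gripper_force: 2.7
```

Request:
send_rows(moves=[{"slide":[-0.03,-0.01,0],"turn":0,"gripper":0},{"slide":[-0.05,-0.03,0],"turn":0,"gripper":0},{"slide":[-0.08,-0.04,0],"turn":0,"gripper":0},{"slide":[-0.1,-0.04,0],"turn":0,"gripper":0},{"slide":[-0.12,-0.04,0],"turn":0,"gripper":0}])

```text
time_s: 5.85
tcp_pos: [0.5406, -0.1601, 0.0771]
eef_rot: [-180.0, -0.1, 0.0]
contact_force: [5.1, -0.6, 1.6]
gripper_width: 0.0001
gripper_force: 2.0
```

Request:
send_rows(moves=[{"slide":[-0.02,0,0],"turn":0,"gripper":0},{"slide":[-0.04,0,0],"turn":0,"gripper":0},{"slide":[-0.06,0,0],"turn":0,"gripper":0},{"slide":[-0.075,0.005,0],"turn":0,"gripper":0},{"slide":[-0.09,0.007,0],"turn":0,"gripper":0}])

```text
time_s: 6.27
tcp_pos: [0.5261, -0.1615, 0.0765]
eef_rot: [-180.0, 0.0, -0.0]
contact_force: [3.7, 0.5, -0.4]
gripper_width: 0.0005
gripper_force: 1.6
```

```bash
python3 - <<'E'
from h import *
from plant import optics,get_state
ims=[]
for c in["wrist","side"]:
    d=optics.capture(c)
    im=d["img"][:,:,::-1]
    ims.append(cv2.resize(im[240:390,300:500] if c=="side" else im,(400,300),interpolation=cv2.INTER_CUBIC))
print(get_state()["tcp_pos"])
cv2.imwrite("pics/c3.png",np.hstack(ims))
E
```

```text
[ 0.525681   -0.16155682  0.07639468]
```

View pics/c3.png

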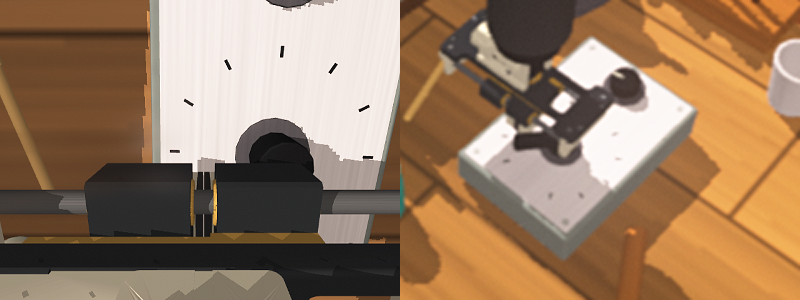

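The right crop shows the lever at about (535,140), pointing back left with the fingers behind it, at roughly 137°. I'll go slowly towards the stop.

Request:
send_rows(moves=[{"slide":[-0.01,0.002,0],"turn":0,"gripper":0},{"slide":[-0.02,0.004,0],"turn":0,"gripper":0},{"slide":[-0.03,0.006,0],"turn":0,"gripper":0},{"slide":[-0.035,0.008,0],"turn":0,"gripper":0},{"slide":[-0.04,0.01,0],"turn":0,"gripper":0}])

```text
time_s: 6.78
tcp_pos: [0.5203, -0.1631, 0.0765]
eef_rot: [-180.0, 0.0, -0.0]
contact_force: [3.6, 1.8, -1.3]
gripper_width: 0.0004
gripper_force: 1.5
```

Request:
send_rows(moves=[{"slide":[-0.003,0.002,0],"turn":0,"gripper":0},{"slide":[-0.006,0.004,0],"turn":0,"gripper":0},{"slide":[-0.009,0.006,0],"turn":0,"gripper":0},{"slide":[-0.012,0.008,0],"turn":0,"gripper":0},{"slide":[-0.012,0.008,0],"turn":0,"gripper":0}])

```text
time_s: 7.2
tcp_pos: [0.5185, -0.1643, 0.0765]
eef_rot: [-180.0, 0.0, -0.0]
contact_force: [3.3, 0.5, 0.4]
gripper_width: 0.0002
gripper_force: 1.3
```

Request:
send_rows(moves=[{"slide":[-0.003,0.002,0],"turn":0,"gripper":0},{"slide":[-0.006,0.004,0],"turn":0,"gripper":0},{"slide":[-0.009,0.006,0],"turn":0,"gripper":0},{"slide":[-0.012,0.008,0],"turn":0,"gripper":0},{"slide":[-0.012,0.008,0],"turn":0,"gripper":0}])

```text
time_s: 7.62
tcp_pos: [0.518, -0.1649, 0.0768]
eef_rot: [-180.0, -0.1, 0.0]
contact_force: [5.1, 4.3, -0.8]
gripper_width: 0.0005
gripper_force: 3.5
```

Request:
send_rows(moves=[{"slide":[-0.003,0.003,0],"turn":0,"gripper":0},{"slide":[-0.005,0.006,0],"turn":0,"gripper":0},{"slide":[-0.007,0.008,0],"turn":0,"gripper":0},{"slide":[-0.007,0.008,0],"turn":0,"gripper":0},{"slide":[-0.007,0.008,0],"turn":0,"gripper":0}])

```text
time_s: 8.03
tcp_pos: [0.5179, -0.1653, 0.0768]
eef_rot: [-179.9, -0.2, 0.0]
contact_force: [7.3, 9.1, -2.4]
gripper_width: 0.0003
gripper_force: 6.0
```

The stop is reached: about 12 N with almost no motion. I'll back off and lift.

Request:
send_rows(moves=[{"slide":[0.02,-0.03,0],"turn":0,"gripper":0},{"slide":[0.05,-0.08,0],"turn":0,"gripper":0},{"slide":[0.06,-0.1,0.0],"turn":0,"gripper":0},{"slide":[0.06,-0.1,-0.2],"turn":0,"gripper":0},{"slide":[0.06,-0.1,-0.4],"turn":0,"gripper":0}])

```text
time_s: 8.45
tcp_pos: [0.5226, -0.1515, 0.1352]
eef_rot: [180.0, 0.4, 0.0]
contact_force: [0.8, -0.1, 0.0]
gripper_width: 0.0006
gripper_force: 0.0
```

Request:
send_rows(moves=[{"slide":[0,0,-0.2],"turn":0,"gripper":0},{"slide":[0,0,-0.4],"turn":0,"gripper":0},{"slide":[0,0,-0.6],"turn":0,"gripper":0},{"slide":[0,0,-0.8],"turn":0,"gripper":0},{"slide":[0,0,-1],"turn":0,"gripper":0}])

```text
time_s: 8.87
tcp_pos: [0.5237, -0.1517, 0.2878]
eef_rot: [180.0, 0.1, -0.0]
contact_force: [1.3, 0.4, -0.4]
gripper_width: 0.0005
gripper_force: 0.0
```

Request:
send_rows(moves=[{"slide":[0,-0.1,-0.2],"turn":0,"gripper":0},{"slide":[0,-0.3,-0.4],"turn":0,"gripper":0},{"slide":[0,-0.5,-0.4],"turn":0,"gripper":0},{"slide":[0,-0.7,-0.4],"turn":0,"gripper":0},{"slide":[0,-0.8,-0.4],"turn":0,"gripper":0}])

```text
time_s: 9.28
tcp_pos: [0.5241, -0.0295, 0.3468]
eef_rot: [-180.0, 0.0, 0.0]
contact_force: [0.0, 0.5, -2.0]
gripper_width: 0.0006
gripper_force: 0.0
```

```bash
python3 - <<'E'
from h import *
from plant import optics,get_state
ims=[]
for c in["scene","side","wrist"]:
    d=optics.capture(c);C=cam(d)
    im=d["img"][:,:,::-1]
    print(c,[ (n,[(np.round(x["location"],3).tolist(),round(x["p"],2)) for x in optics.look_for(c,n)[:2]]) for n in("sash_ledge","dog","tone_mark","dimmer_tip")])
    if c=="scene": ims+=[im[120:270,200:400],im[255:405,290:490]]
    if c=="side": ims+=[im[90:240,170:370],im[240:390,300:500]]
print(get_state()["tcp_pos"])
z=[cv2.resize(i,(400,300),interpolation=cv2.INTER_CUBIC) for i in ims]
cv2.imwrite("pics/c4.png",np.vstack([np.hstack(z[:2]),np.hstack(z[2:])]))
E
```

```text
scene [('sash_ledge', [([0.508, 0.215, 0.278], 0.83), ([0.53, -0.201, 0.09], 0.31)]), ('dog', []), ('tone_mark', []), ('dimmer_tip', [([0.53, -0.2, 0.096], 0.66)])]
side [('sash_ledge', [([0.513, 0.214, 0.2], 0.9)]), ('dog', [([0.671, 0.263, 0.267], 0.77)]), ('tone_mark', [([0.66, -0.217, 0.079], 0.77)]), ('dimmer_tip', [([0.532, -0.2, 0.097], 0.86)])]
wrist [('sash_ledge', [([0.514, 0.147, 0.231], 0.62)]), ('dog', []), ('tone_mark', [([0.659, -0.211, 0.08], 0.87), ([0.593, -0.202, 0.059], 0.58)]), ('dimmer_tip', [([0.537, -0.195, 0.094], 0.79)])]
[ 0.52482779 -0.03188711  0.34654945]
```

View pics/c4.png

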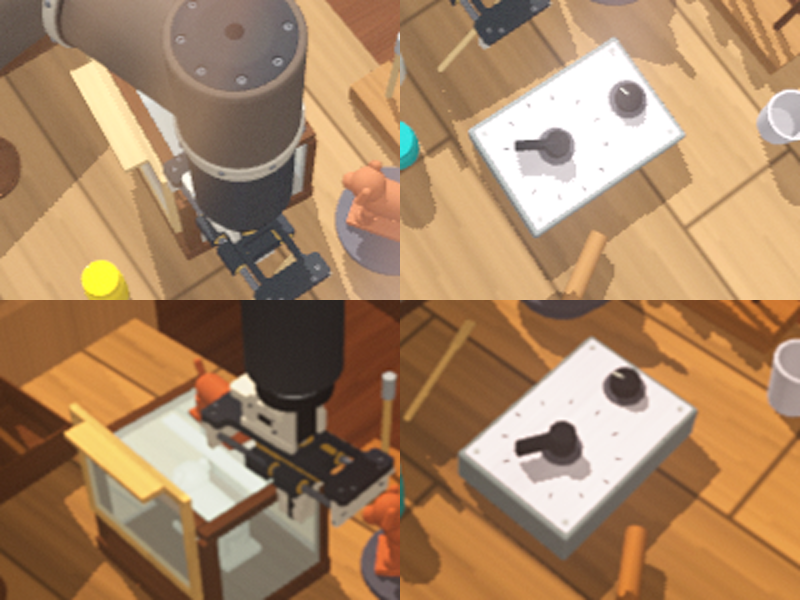

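The right-hand crops show the lever pointing back left, tip at (517,145), and the round knob's mark unchanged. The left-hand crops show the ledge with front corners at (72,72) and (128,167) in the scene, and (66,430) and (150,501) in the side view.

```bash
cat >> m.py <<'E'
print("----")
h,t=onz(a,(368.5,328),.093),onz(a,(348.5,327.5),.093);print("lever",r(h),r(t),np.degrees(np.arctan2(*(t-h)[[1,0]])))
h,t=onz(b,(381,311),.093),onz(b,(359.5,313.5),.093);print("lever",r(h),r(t),np.degrees(np.arctan2(*(t-h)[[1,0]])))
print("RF",tri((264,203.5),(243.5,190)),"LF",tri((236,156),(203,155.5)))
for z in(.265,.275,.285):print(z,[r(onz(a,p,z)[:2]) for p in[(264,203.5),(236,156),(249,151)]],[r(onz(b,p,z)[:2]) for p in[(243.5,190),(203,155.5)]])
E
python3 m.py|sed '1,/----/d'
```

```text
lever [0.5375, -0.2167, 0.093] [0.4947, -0.1853, 0.093] 143.84063832864598
lever [0.5317, -0.2165, 0.093] [0.4933, -0.184, 0.093] 139.72506625906584
RF ([0.4789, 0.1638, 0.2738], np.float64(0.0007920586005041403)) LF ([0.4876, 0.3121, 0.2868], np.float64(0.003752476168306161))
0.265 [[0.4798, 0.1682], [0.4916, 0.3237], [0.5269, 0.3171]] [[0.4846, 0.1708], [0.501, 0.3365]]
0.275 [[0.4786, 0.1635], [0.4902, 0.3176], [0.5253, 0.3111]] [[0.4783, 0.1623], [0.4945, 0.3263]]
0.285 [[0.4773, 0.1589], [0.4888, 0.3115], [0.5236, 0.305]] [[0.4721, 0.1539], [0.4881, 0.316]]
```

The lever is at about 148° when measured from the box's axis, which is the stop. The ledge's middle is near (0.499, 0.240, 0.277). Going there.

Request:
send_rows(moves=[{"slide":[-0.03,-0.1,0],"turn":0,"gripper":0},{"slide":[-0.06,-0.3,0],"turn":0,"gripper":0},{"slide":[-0.1,-0.5,0],"turn":0,"gripper":0},{"slide":[-0.14,-0.7,0],"turn":0,"gripper":0},{"slide":[-0.17,-0.9,0],"turn":0,"gripper":0}])

```text
time_s: 10.45
tcp_pos: [0.4988, 0.1044, 0.3468]
eef_rot: [-180.0, -0.0, -0.0]
contact_force: [0.4, -0.3, -1.0]
gripper_width: 0.0005
gripper_force: 0.0
```

Request:
send_rows(moves=[{"slide":[0,-0.25,0],"turn":0,"gripper":0},{"slide":[0,-0.5,0],"turn":0,"gripper":0},{"slide":[0,-0.75,0],"turn":0,"gripper":0},{"slide":[0,-0.9,0.1],"turn":0,"gripper":0},{"slide":[0,-0.9,0.2],"turn":0,"gripper":0}])

```text
time_s: 10.87
tcp_pos: [0.4995, 0.2425, 0.3161]
eef_rot: [-179.9, -0.0, 0.2]
contact_force: [0.1, -0.1, -1.1]
gripper_width: 0.0005
gripper_force: 0.0
```

```bash
python3 - <<'E'
from h import *
from plant import optics,get_state
ims=[]
for c in["side","wrist"]:
    d=optics.capture(c); im=d["img"][:,:,::-1]
    ims.append(cv2.resize(im[60:240,160:400] if c=="side" else im,(400,300),interpolation=cv2.INTER_CUBIC))
print(get_state()["tcp_pos"])
cv2.imwrite("pics/c5.png",np.hstack(ims))
E
```

```text
[0.49802142 0.23880557 0.31377187]
```

View pics/c5.png

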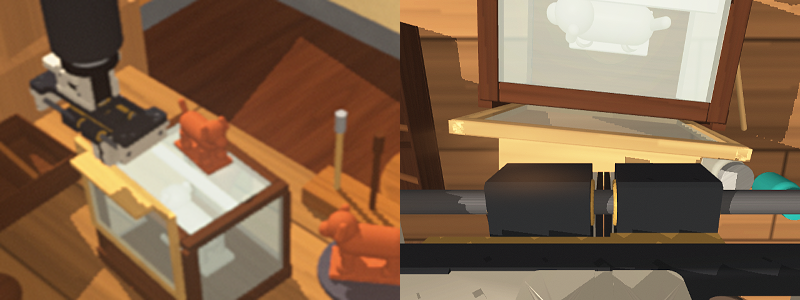

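The wrist view has the fingers, at x≈600, centred on the ledge, which spans 500–700. The dog is well clear. Descending.

Request:
send_rows(moves=[{"slide":[0,0,0.05],"turn":0,"gripper":0},{"slide":[0,0,0.1],"turn":0,"gripper":0},{"slide":[0,0,0.15],"turn":0,"gripper":0},{"slide":[0,0,0.2],"turn":0,"gripper":0},{"slide":[0,0,0.24],"turn":0,"gripper":0}])

```text
time_s: 11.38
tcp_pos: [0.4993, 0.2377, 0.2799]
eef_rot: [-180.0, 0.0, -0.1]
contact_force: [-0.6, 0.5, 0.2]
gripper_width: 0.0005
gripper_force: 0.0
```

Request:
send_rows(moves=[{"slide":[0,0,0.03],"turn":0,"gripper":0},{"slide":[0,0,0.06],"turn":0,"gripper":0},{"slide":[0,0,0.09],"turn":0,"gripper":0},{"slide":[0,0,0.12],"turn":0,"gripper":0},{"slide":[0,0,0.15],"turn":0,"gripper":0}])

```text
time_s: 11.8
tcp_pos: [0.4994, 0.238, 0.258]
eef_rot: [180.0, -0.0, -0.0]
contact_force: [-1.0, -3.3, 3.8]
gripper_width: 0.0003
gripper_force: 2.0
```

Request:
send_rows(moves=[{"slide":[0,0,0.04],"turn":0,"gripper":0},{"slide":[0,0,0.08],"turn":0,"gripper":0},{"slide":[0,0,0.12],"turn":0,"gripper":0},{"slide":[0,0,0.16],"turn":0,"gripper":0},{"slide":[0,0,0.2],"turn":0,"gripper":0}])

```text
time_s: 12.22
tcp_pos: [0.4995, 0.2383, 0.2275]
eef_rot: [180.0, -0.0, 0.0]
contact_force: [0.4, -2.9, 4.8]
gripper_width: 0.0004
gripper_force: 2.1
```

Request:
send_rows(moves=[{"slide":[0,0,0.02],"turn":0,"gripper":0},{"slide":[0,0,0.04],"turn":0,"gripper":0},{"slide":[0,0,0.06],"turn":0,"gripper":0},{"slide":[0,0,0.075],"turn":0,"gripper":0},{"slide":[0,0,0.08],"turn":0,"gripper":0}])

```text
time_s: 12.63
tcp_pos: [0.4993, 0.2384, 0.2157]
eef_rot: [-180.0, 0.0, -0.0]
contact_force: [1.2, -1.8, 2.9]
gripper_width: 0.0002
gripper_force: 1.6
```

Request:
send_rows(moves=[{"slide":[0,0,0.006],"turn":0,"gripper":0},{"slide":[0,0,0.012],"turn":0,"gripper":0},{"slide":[0,0,0.018],"turn":0,"gripper":0},{"slide":[0,0,0.024],"turn":0,"gripper":0},{"slide":[0,0,0.027],"turn":0,"gripper":0}])

```text
time_s: 13.05
tcp_pos: [0.4994, 0.2385, 0.2123]
eef_rot: [-180.0, -0.0, 0.0]
contact_force: [-1.3, -2.0, 7.4]
gripper_width: 0.0003
gripper_force: 4.1
```

Request:
send_rows(moves=[{"slide":[0,0,0.005],"turn":0,"gripper":0},{"slide":[0,0,0.01],"turn":0,"gripper":0},{"slide":[0,0,0.01],"turn":0,"gripper":0},{"slide":[0,0,0.01],"turn":0,"gripper":0},{"slide":[0,0,0.01],"turn":0,"gripper":0}])

```text
time_s: 13.47
tcp_pos: [0.4994, 0.2384, 0.2122]
eef_rot: [-180.0, -0.1, 0.0]
contact_force: [-4.3, -2.0, 15.0]
gripper_width: 0.0005
gripper_force: 7.3
```

The sash is at its stop: z = 0.212 with 15 N. I'll lift straight off and verify.

Request:
send_rows(moves=[{"slide":[0,0,-0.03],"turn":0,"gripper":0},{"slide":[0,0,-0.12],"turn":0,"gripper":0},{"slide":[0,0,-0.3],"turn":0,"gripper":0},{"slide":[0,0,-0.5],"turn":0,"gripper":0},{"slide":[0,0,-0.7],"turn":0,"gripper":0}])

```text
time_s: 13.88
tcp_pos: [0.4988, 0.2386, 0.3159]
eef_rot: [180.0, 0.1, 0.0]
contact_force: [-0.4, 0.2, -0.2]
gripper_width: 0.0001
gripper_force: 0.0
```

Request:
send_rows(moves=[{"slide":[0,0.2,-0.1],"turn":0,"gripper":0},{"slide":[0,0.4,-0.2],"turn":0,"gripper":0},{"slide":[0,0.6,-0.2],"turn":0,"gripper":0},{"slide":[0,0.8,-0.2],"turn":0,"gripper":0},{"slide":[0,0.8,-0.2],"turn":0,"gripper":0}])

```text
time_s: 14.3
tcp_pos: [0.4988, 0.1154, 0.346]
eef_rot: [-179.9, -0.0, -0.1]
contact_force: [0.3, 0.2, -0.3]
gripper_width: 0.0002
gripper_force: 0.0
```

```bash
python3 - <<'E'
from h import *
from plant import optics,get_state
ims=[]
for c in["scene","side"]:
    d=optics.capture(c); ims.append(cv2.resize(d["img"][80:400,150:550,::-1],(400,320)))
    print(c,[ (n,[(np.round(x["location"],3).tolist(),round(x["p"],2)) for x in optics.look_for(c,n)[:1]]) for n in("sash_ledge","dog","tone_mark","dimmer_tip")])
print(get_state()["contact_force"])
cv2.imwrite("pics/c6.png",np.hstack(ims))
E
```

```text
scene [('sash_ledge', [([0.49, 0.187, 0.213], 0.76)]), ('dog', [([0.669, 0.223, 0.275], 0.65)]), ('tone_mark', [([0.662, -0.213, 0.078], 0.66)]), ('dimmer_tip', [([0.528, -0.201, 0.094], 0.51)])]
side [('sash_ledge', [([0.513, 0.215, 0.137], 0.96)]), ('dog', [([0.686, 0.225, 0.281], 0.52)]), ('tone_mark', [([0.662, -0.216, 0.077], 0.67)]), ('dimmer_tip', [])]
[ 0.77822131 -0.78315406 -0.50110982]
```

View pics/c6.png

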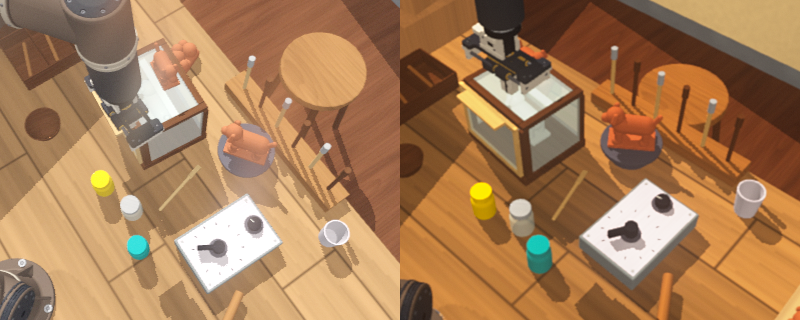

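The sash is down, with the ledge at (490,105) in the right view. The lever at (210,247) is at its stop, and everything else stands where it was. Handing in.

```bash
python3 -c "
from plant import order
print(order.close_job())"
```

```text
the job is handed in; nothing more can be done
None
```

The job is handed in, but no verdict came back: the sash is down on its stop (ledge at 0.212 m, about 16 N at most), the lever was nudged to its anticlockwise stop (about 12 N at most), and the final pictures show the round knob and everything else where they were.

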